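# Count off the rack and push the spice tin into the third gap

## Robot

A 6-joint arm with a two-finger parallel gripper is mounted at the origin on a cart in front of the work surface, level with it; the furniture and walls round the work are solid. World frame = base frame: x ahead of the robot, y to its left, z up, the work surface at z = 0. Lengths are in m, angles in degrees, forces in N, time in s.
With the tool pointing down it reaches from about 0.325 to 0.925 m from the base axis. Payload 3.1 kg.
Tool frame: the origin (TCP) lies midway between the tips of the shut fingers; the grasp point (between the pads) lies 19 mm behind it (r.tcp_to_grasp is the distance from the TCP to the grasp point, in m); z points along the fingers, x is the direction in which the jaws open and shut, and the axes are right-handed (so a half turn about z gives the same grasp; the last joint's range is limited). The gripper opens to 85 mm and grips with 20 to 120 N. Pads are 22 mm wide; open, the fingers measure 114 mm over their backs; the gripper's body (76 mm by 85 mm) begins 54 mm behind the grasp point. The pads swing forward as they close: fully open they stand 13 mm farther back than shut.
Start: joints at [-81.543, 12.427, 92.441, -0, 75.132, -6.429], TCP at [0.161, -0.604, 0.195] pointing down, gripper open.
Joint ranges: [-157.48, 157.48], [-44.54, 120.13], [17.64, 146.25], [-64.5, 244.5], [7.68, 150.69], [-147.95, 147.95]. Speed limits (degrees/s): [159.86, 159.86, 180, 180, 180, 180].

## Interface

Orientations are given as a 3x3 rotation matrix whose columns are the frame's x, y, z axes.
In Python, from cell import r, optics, workorder gives the robot as it stands.
- The arm moves only by the tool move_arm, never from a script. Its argument "deltas" is one flat list of numbers, 4 for each row, row after row: the shift along the tool's x, y, z in mm, then the turn about the tool's z in rad. A call has 1 to 10 rows; each row is the pose to reach, as a shift and turn from the pose commanded when the call began, along the tool's axes at that moment; what a row does not reach only later rows make up. A row lasts 1/12 s, in which the tool goes at most 41.7 mm and 7.16 degrees, less where a joint would pass 70% of its speed; a pose out of reach is approached as far as the arm can. A call with a gripper value outside its range is refused whole. "jaw" is the finger opening in mm, from 0 to 85.4, set as the call begins (left out, the last holds). The fingers move at their own pace and stop on an object; "squeeze" is the grip in N (left out, the last holds). Time passes only in rows, so rows that repeat a pose let the fingers close. It gives the time, the measured TCP pose, the force and the opening at its end, in the units of the state.
- r.read_state(): the state, without advancing time (a new reading comes with each control period).
- optics.grab_frame(name): name is "scene" or "top"; returns the picture (420x560x3 uint8, blue, green, red); there is no depth.
- optics.camera_model(name): a dict with "vfov" (degrees; the focal length in pixels is half the picture's height over the tangent of half this angle, whatever the lens; pixels are square), "cx", "cy" (the principal point, pixels), "distortion" ([k1, k2, p1, p2, k3] as OpenCV has them; the pictures are not rectified), "R" (3x3) and "t" (3): a world point X has camera coordinates R X + t. Camera axes: x right, y down, z forward; pixel columns grow to the right and rows downward; lengths in m; the calibration is good to about 2 mm. A picture is of the moment at which its call begins. camera_model takes no time and is no camera call.
- workorder.hand_in(): hands the job in, once; it reports no verdict.
The state is a dict: "time": time; "q": joint angles; "joint_velocities": joint speeds; "joint_torque": joint torques, N m; "eef_pos": TCP position; "ee_rot": TCP orientation; "force": force on the tool from outside, world axes, zero at the start; "moment": the same for the moment, N m; "gripper_width": finger opening in m.
Only numpy, scipy, OpenCV 4.12 (cv2) and the standard library are available. Lean on these libraries where they do the work, as an engineer would, in place of code of your own. Each camera call takes 0.05 s, during which the arm holds its last target. There are 200 camera calls.

## Task

The loose spice tin in front of the rack belongs in the third gap, counted from the end with the tall post. First count the gaps off with a fingertip along the top of the back rail, starting at the tall post: touch the rail behind the first gap, then the second, then the third, leaving the tin where it is. Then push the tin along the worktop with the fingers, fully home against the back of that third gap, without lifting or tipping it; leave everything else where it stands.

Things in the scene. Friction and masses are not known exactly. Their poses are not given: they have to be found in the camera images.
- rack: Fixed low wooden rack, 44 x 335 mm. Origin on the worktop at mid-length; x to the back (away from the robot), y along it to the left, z up. Seven dividers, 5 mm thick, 26 mm high, every 55 mm in y, make six gaps 50 mm wide, open in front, above and below (worktop is their floor). Divider noses at x = -16 mm, back board face (tin stop) at +20 mm; on the board a rail, x = +18 to +32 mm, top at z = 50 mm.
- post_tall: The tall end post, a fixed wooden post 18 mm across and 70 mm high with a knobbed top; at random it stands at the left or the right end of the rack (x = +20 mm, y = +178 or -178 mm in the rack's frame). Gaps are counted from the end at which it stands. Origin at the centre of its foot.
- post_low: The low end post at the other end of the rack, a fixed plain wooden stub 18 mm across and 30 mm high. Origin at the centre of its foot.
- spice_tin: The spice tin to put away: plain round closed metal tin, 42 mm across, 36 mm high, 60 to 130 g, like those already in the rack; stands loose on the worktop in front of the rack, its centre 56 to 64 mm in front of the rack origin and within 100 mm either side of it. Origin at the centre of its underside, z its axis. Fully home it touches the back board and sticks out about 6 mm past the dividers.
- gap_1 (a point): Where the centre of a tin's underside is when it stands fully home in gap 1, numbered from the rack's left (+y) end: on the worktop at x = -1 mm, y = +137.5 mm in the rack's frame, with its axes.
- rail_1: The 26 mm long middle piece of the rail that lies behind gap 1 (from the left end); origin at its centre, 6 mm below the rail's top, at x = +25 mm, y = +137.5 mm in the rack's frame.
- gap_2 (a point): Where the centre of a tin's underside is when it stands fully home in gap 2, numbered from the rack's left (+y) end: on the worktop at x = -1 mm, y = +82.5 mm in the rack's frame, with its axes.
- rail_2: The 26 mm long middle piece of the rail that lies behind gap 2 (from the left end); origin at its centre, 6 mm below the rail's top, at x = +25 mm, y = +82.5 mm in the rack's frame.
- gap_3 (a point): Where the centre of a tin's underside is when it stands fully home in gap 3, numbered from the rack's left (+y) end: on the worktop at x = -1 mm, y = +27.5 mm in the rack's frame, with its axes.
- rail_3: The 26 mm long middle piece of the rail that lies behind gap 3 (from the left end); origin at its centre, 6 mm below the rail's top, at x = +25 mm, y = +27.5 mm in the rack's frame.
- gap_4 (a point): Where the centre of a tin's underside is when it stands fully home in gap 4, numbered from the rack's left (+y) end: on the worktop at x = -1 mm, y = -27.5 mm in the rack's frame, with its axes.
- rail_4: The 26 mm long middle piece of the rail that lies behind gap 4 (from the left end); origin at its centre, 6 mm below the rail's top, at x = +25 mm, y = -27.5 mm in the rack's frame.
- gap_5 (a point): Where the centre of a tin's underside is when it stands fully home in gap 5, numbered from the rack's left (+y) end: on the worktop at x = -1 mm, y = -82.5 mm in the rack's frame, with its axes.
- rail_5: The 26 mm long middle piece of the rail that lies behind gap 5 (from the left end); origin at its centre, 6 mm below the rail's top, at x = +25 mm, y = -82.5 mm in the rack's frame.
- gap_6 (a point): Where the centre of a tin's underside is when it stands fully home in gap 6, numbered from the rack's left (+y) end: on the worktop at x = -1 mm, y = -137.5 mm in the rack's frame, with its axes.
- rail_6: The 26 mm long middle piece of the rail that lies behind gap 6 (from the left end); origin at its centre, 6 mm below the rail's top, at x = +25 mm, y = -137.5 mm in the rack's frame.
- tin_b: A like tin already standing in gap 2 from the left, to be left alone; origin at the centre of its underside.
- tin_c: A like tin already standing in gap 5 from the left, to be left alone; origin at the centre of its underside.
- tin_d: A like tin already standing in gap 6 from the left, to be left alone; origin at the centre of its underside.
- garlic: Bystander: a loose garlic bulb, 55 mm, standing in front of the left end of the rack, 215 to 235 mm left of its middle; origin under its centre.
- peeler: Bystander: a loose yellow peeler, 170x25x18 mm, lying in front of the right end of the rack, 210 to 230 mm right of its middle and pointing roughly towards the back (long axis = its x); origin under its centre.
Mind the look-alikes: they are no part of the job. Leave any purple look-alike of the spice_tin alone.

How it is judged (in metres and radians):
On the way, in this order (a step that is already met when the one before it is completed fails the run):
1. the fingers touch the rail behind the first gap from the tall post, the loose tin not yet moved (15 mm) (((y of post_tall in the frame of rack above 0 m and contact force between the fingers and rail_1 above 0.2 N) or (y of post_tall in the frame of rack below 0 m and contact force between the fingers and rail_6 above 0.2 N)) and distance of spice_tin from where it was at the start of the episode below 0.015 m), for 0.04 s.
2. the fingers touch the rail behind the second gap from the tall post, the loose tin not yet moved (15 mm) (((y of post_tall in the frame of rack above 0 m and contact force between the fingers and rail_2 above 0.2 N) or (y of post_tall in the frame of rack below 0 m and contact force between the fingers and rail_5 above 0.2 N)) and distance of spice_tin from where it was at the start of the episode below 0.015 m), for 0.04 s.
3. the fingers touch the rail behind the third gap from the tall post, the loose tin not yet moved (15 mm) (((y of post_tall in the frame of rack above 0 m and contact force between the fingers and rail_3 above 0.2 N) or (y of post_tall in the frame of rack below 0 m and contact force between the fingers and rail_4 above 0.2 N)) and distance of spice_tin from where it was at the start of the episode below 0.015 m), for 0.04 s.
4. the tin is pushed fully home in the third gap (((y of post_tall in the frame of rack above 0 m and x of spice_tin in the frame of gap_3 between -0.006 and 0.006 m and y of spice_tin in the frame of gap_3 between -0.01 and 0.01 m) or (y of post_tall in the frame of rack below 0 m and x of spice_tin in the frame of gap_4 between -0.006 and 0.006 m and y of spice_tin in the frame of gap_4 between -0.01 and 0.01 m))), for 0.2 s.
At the end, for the whole second after the job is handed in: The tin stands upright and at rest on the worktop in the third gap counted from the tall post, its centre within 6 mm front to back of fully home and within 10 mm of the gap's middle; the other tins, the garlic and the peeler are within 20 mm of where they stood (((y of post_tall in the frame of rack above 0 m and x of spice_tin in the frame of gap_3 between -0.006 and 0.006 m and y of spice_tin in the frame of gap_3 between -0.01 and 0.01 m) or (y of post_tall in the frame of rack below 0 m and x of spice_tin in the frame of gap_4 between -0.006 and 0.006 m and y of spice_tin in the frame of gap_4 between -0.01 and 0.01 m)) and angle between spice_tin's own z axis and vertical below 0.1 rad and height (world z) of spice_tin below 0.004 m and linear speed of spice_tin below 0.01 m/s and distance of each of tin_b, tin_c, tin_d, garlic, peeler from where it was at the start of the episode below 0.02 m); the robot touches nothing.
It fails at once if the tin is lifted more than 10 mm (height (world z) of spice_tin above 0.01 m).
It fails at once if the tin is tipped (angle between spice_tin's own z axis and vertical above 0.4 rad).
It fails at once if one of the other things is moved more than 20 mm (distance of any of tin_b, tin_c, tin_d, garlic, peeler from where it was at the start of the episode above 0.02 m).
It also fails if it takes over 67 s, if anything falls off the work surface, if the arm or the gripper's body presses on something with over 40 N, if the wrist force passes 120 N, or if a joint passes its speed limit or range.

## Working session

There is one attempt and no reset: what is moved stays moved. The work goes in short steps, Python scripts to look and compute and a tool call to move; the robot and the scene stay as the last step left them, time stands still between calls to the robot, and variables do not carry over. Pictures are saved under pics/ and viewed, about 8 in all and at most 12, crops included, and the job is handed in when it is done.

Besides the shell and the picture viewer there is one more tool, called after "Emit:" as name(argument=value, ...), one argument or row to a line, values as JSON. move_arm: Moves the arm, as the interface text tells. Its arguments: {"type":"object","properties":{"deltas":{"type":"array"},"jaw":{"type":"number"},"squeeze":{"type":"number"}},"required":["deltas"]}

```bash
mkdir -p pics; cat > h.py <<'E'
import numpy as np,cv2
from cell import r,optics,workorder
def cam(n):
    m=optics.camera_model(n); f=210/np.tan(np.radians(m['vfov'])/2)
    K=np.array([[f,0,m['cx']],[0,f,m['cy']],[0,0,1.]])
    return K,np.array(m['distortion'],float),np.array(m['R']),np.array(m['t'])
def ray(n,uv):
    K,d,R,t=cam(n); p=cv2.undistortPoints(np.array([[uv]],float),K,d)[0,0]
    return -R.T@t, R.T@np.array([p[0],p[1],1])
def atz(n,uv,z):
    c,d=ray(n,uv); return c+d*(z-c[2])/d[2]
def tri(a,b):
    (c1,d1),(c2,d2)=ray('scene',a),ray('top',b)
    s=np.linalg.lstsq(np.c_[d1,-d2],c2-c1,rcond=None)[0]
    p,q=c1+s[0]*d1,c2+s[1]*d2; return (p+q)/2,np.linalg.norm(p-q)
def proj(n,X):
    K,d,R,t=cam(n); return cv2.projectPoints(np.array(X,float).reshape(-1,1,3),cv2.Rodrigues(R)[0],t,K,d)[0][:,0]
E
python3 - <<'E'
from h import *
for n in ('scene','top'):
    cv2.imwrite(f'pics/{n}0.png',cv2.resize(optics.grab_frame(n),(800,600),interpolation=cv2.INTER_CUBIC)); K,d,R,t=cam(n); print(n,-R.T@t,R[2],K[0,0])
s=r.read_state();print(s['eef_pos'],s['ee_rot'],s['time'])
E
```

```text
scene [0.11759555 0.42246044 0.64305169] [ 0.49400621 -0.51695157 -0.69908436] 419.9893031837773
top [ 0.3920279  -0.00562405  0.98766457] [ 0.1348136  -0.00825287 -0.99083661] 435.67345579545827
[ 0.1604567  -0.60318295  0.19405885] [[ 2.56937450e-01 -9.66427978e-01 -3.32995167e-04]
 [-9.66425455e-01 -2.56937545e-01  2.22200218e-03]
 [-2.23296403e-03 -2.49100567e-04 -9.99997476e-01]] 0.1
```

View pics/scene0.png

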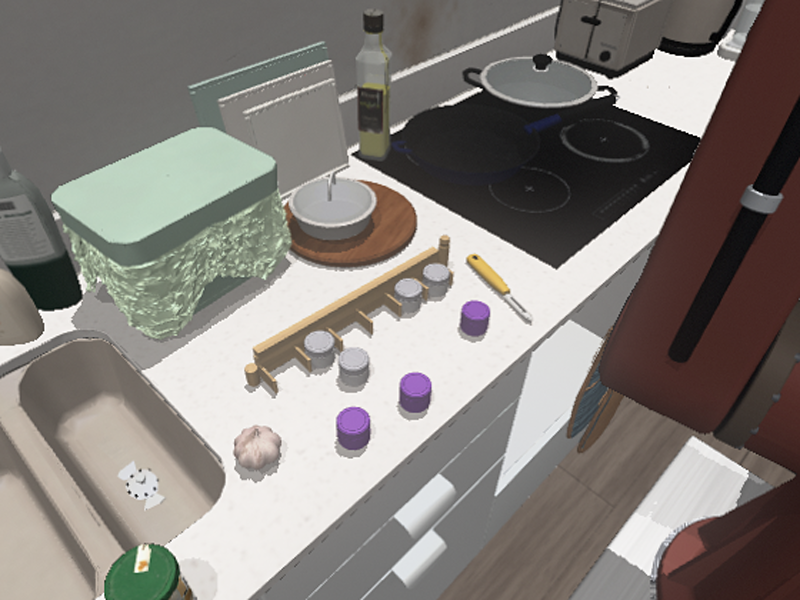

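View pics/top0.png

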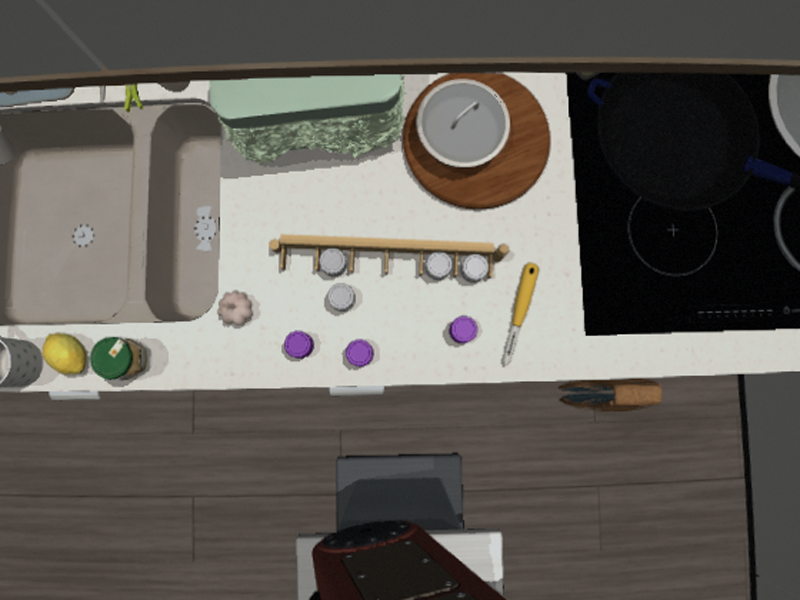

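The tall post is at the right end (top ~(502,251), scene ~(444,248)), so the gaps count 6, 5, 4. The loose tin is at top (341,297), scene (354,365). Next I'll enlarge both views.

```bash
python3 - <<'E'
from h import *
a=optics.grab_frame('top')[155:265,180:370]; cv2.imwrite('pics/tc.png',cv2.resize(a,None,fx=4.2,fy=4.2,interpolation=cv2.INTER_CUBIC))
a=optics.grab_frame('scene')[155:295,160:350]; cv2.imwrite('pics/sc.png',cv2.resize(a,None,fx=4.2,fy=4.2,interpolation=cv2.INTER_CUBIC))
E
```

```text
(no output)
```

View pics/tc.png

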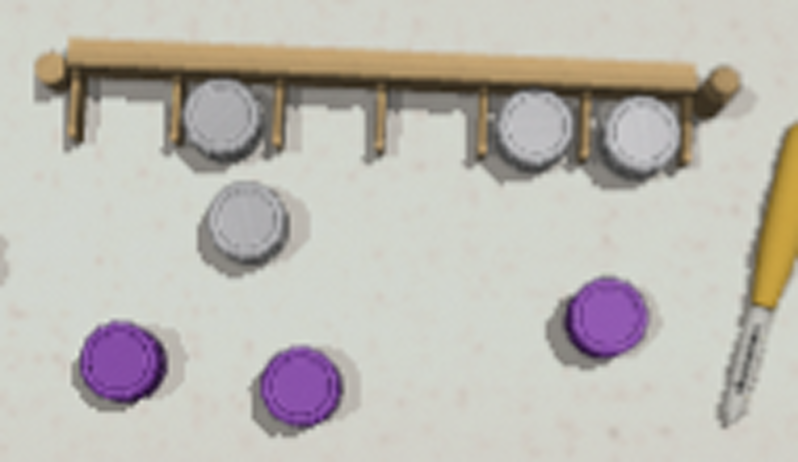

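View pics/sc.png

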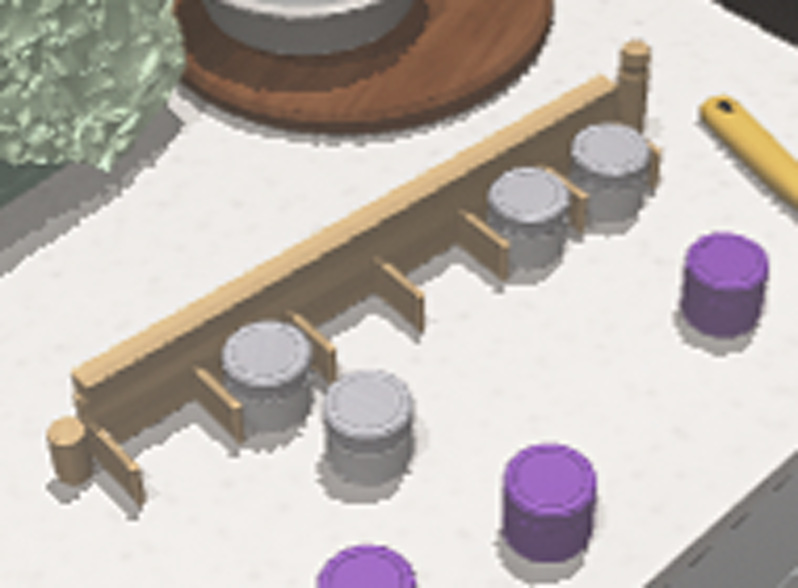

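```bash
cat > m.py <<'E'
from h import *
T=lambda p:(p[0]/4.2+180-.4,p[1]/4.2+155-.4)
S=lambda p:(p[0]/4.2+160-.4,p[1]/4.2+155-.4)
E
python3 - <<'E'
from m import *
P={}
for k,t,s in [('BL',(70,38),(75,374)),('BR',(695,64),(602,76)),('FL',(68,64),(84,388)),('FR',(695,89),(614,88)),('tin',(248,221),(369,404)),('tinb',(221,116),(267,352)),('tinc',(534,128),(528,194)),('tind',(641,135),(610,150)),('tall',(724,80),(635,48)),('p1',(608,316),(726,260)),('p2',(301,386),(549,483)),('p3',(122,362),(367,583))]:
    p,e=tri(S(s),T(t)); P[k]=p; print(k,p.round(4),round(e,4))
# rack fit from rail corners at z=.05 seen from both, model points
from scipy.optimize import least_squares
mod={'BL':(.032,.1675,.05),'BR':(.032,-.1675,.05),'FL':(.018,.1675,.05),'FR':(.018,-.1675,.05),'tinb':(-.001,.0825,.036),'tinc':(-.001,-.0825,.036),'tind':(-.001,-.1375,.036)}
def X(v,m): c,s=np.cos(v[2]),np.sin(v[2]); return np.array([v[0]+c*m[0]-s*m[1],v[1]+s*m[0]+c*m[1],m[2]])
ks=['BL','BR','FL','FR']
f=lambda v:np.concatenate([X(v,mod[k])-P[k] for k in ks])
v=least_squares(f,[.55,0,0]).x; print('rack',v,f(v).reshape(-1,3).round(4))
for k in mod: print(k,X(v,mod[k]).round(4))
for g,y in zip((6,5,4),(-.1375,-.0825,-.0275)): print('rail',g,X(v,(.025,y,.05)).round(4),'gap',X(v,(-.001,y,0)).round(4))
c,s=np.cos(v[2]),np.sin(v[2]); d=P['tin'][:2]-v[:2]; print('tin in rack',c*d[0]+s*d[1],-s*d[0]+c*d[1])
E
```

```text
BL [0.6167 0.1701 0.0467] 0.0005
BR [ 0.5943 -0.1586  0.0476] 0.0
FL [0.6037 0.172  0.0488] 0.0032
FR [ 0.5823 -0.1573  0.0467] 0.003
tin [0.5198 0.0792 0.032 ] 0.0018
tinb [0.5759 0.0925 0.0336] 0.0012
tinc [ 0.5654 -0.0729  0.0347] 0.0021
tind [ 0.5603 -0.1299  0.0332] 0.0016
tall [ 0.5817 -0.1697  0.0675] 0.0009
p1 [ 0.4645 -0.1085  0.0339] 0.0013
p2 [0.4324 0.0528 0.03  ] 0.0013
p3 [0.4474 0.1462 0.0331] 0.0024
rack [ 0.5743218   0.0082111  -0.06647643] [[ 0.0006  0.0032  0.0033]
 [ 0.0008 -0.0024  0.0024]
 [-0.0003  0.0021  0.0012]
 [-0.0012 -0.0029  0.0033]]
BL [0.6174 0.1732 0.05  ]
BR [ 0.5951 -0.161   0.05  ]
FL [0.6034 0.1741 0.05  ]
FR [ 0.5812 -0.1601  0.05  ]
tinb [0.5788 0.0906 0.036 ]
tinc [ 0.5678 -0.074   0.036 ]
tind [ 0.5642 -0.1289  0.036 ]
rail 6 [ 0.5901 -0.1306  0.05  ] gap [ 0.5642 -0.1289  0.    ]
rail 5 [ 0.5938 -0.0758  0.05  ] gap [ 0.5678 -0.074   0.    ]
rail 4 [ 0.5974 -0.0209  0.05  ] gap [ 0.5715 -0.0192  0.    ]
tin in rack -0.059094685374513206 0.06724201137061002
```

```bash
cat > g.py <<'E'
from h import *
import sys
V=[.5743,.0082,-.0665]
def rk(x,y):
    c,s=np.cos(V[2]),np.sin(V[2]); return V[0]+c*x-s*y,V[1]+s*x+c*y
def go(x,y,z,yaw): # rack-frame x,y (mm), z mm, tool-x yaw in rack frame deg
    s=r.read_state(); R=np.array(s['ee_rot']); X,Y=rk(x/1e3,y/1e3)
    d=R.T@(np.array([X,Y,z/1e3])-s['eef_pos'])*1e3
    cur=np.degrees(np.arctan2(R[1,0],R[0,0])); dy=(np.degrees(V[2])+yaw-cur+180)%360-180
    print('delta',d.round(1),'turn',round(-np.radians(dy),3),'| t',s['time'],'F',np.round(s['force'],1))
if __name__=='__main__': go(*map(float,sys.argv[1:5]))
E
python3 g.py 25 -137.5 120 0; python3 g.py 25 -137.5 70 0
```

```text
delta [-346.5 -536.6   75.1] turn -1.244 | t 0.2 F [-0.2 -0.2  0.4]
delta [-346.4 -536.6  125.1] turn -1.244 | t 0.2 F [-0.2 -0.2  0.4]
```

Emit:
move_arm(
  deltas=[-346, -536, 75, -1.244, -346, -536, 75, -1.244, -346, -536, 75, -1.244, -346, -536, 75, -1.244, -346, -536, 75, -1.244, -346, -536, 75, -1.244, -346, -536, 75, -1.244, -346, -536, 75, -1.244, -346, -536, 75, -1.244, -346, -536, 75, -1.244],
  jaw=0,
)

```text
time: 1.03
eef_pos: [0.4399, -0.296, 0.1465]
ee_rot: [[0.998, -0.061, 0.0], [-0.061, -0.998, -0.0], [0.0, 0.0, -1.0]]
force: [0.9, -1.3, -0.3]
gripper_width: 0.0003
```

```bash
python3 g.py 25 -137.5 75 0
```

```text
delta [ 139.8 -174.3   71.5] turn 0.005 | t 1.0333 F [ 0.9 -1.3 -0.3]
```

Emit:
move_arm(
  deltas=[140, -174, 40, 0.005, 140, -174, 40, 0.005, 140, -174, 40, 0.005, 140, -174, 40, 0.005, 140, -174, 40, 0.005, 140, -174, 40, 0.005, 140, -174, 60, 0.005, 140, -174, 85, 0.005, 140, -174, 85, 0.005, 140, -174, 85, 0.005],
)

```text
time: 1.87
eef_pos: [0.5882, -0.1327, 0.0596]
ee_rot: [[0.997, -0.072, -0.005], [-0.072, -0.997, 0.002], [-0.005, -0.001, -1.0]]
force: [-0.3, -0.5, 0.1]
gripper_width: 0.0001
```

```bash
python3 g.py 25 -137.5 50 0; python3 - <<'E'
from h import *
a=optics.grab_frame('scene')[155:255,210:350]; a=cv2.resize(a,None,fx=3.5,fy=3.5,interpolation=cv2.INTER_CUBIC)
b=optics.grab_frame('top')[120:220,280:370]; b=cv2.resize(b,None,fx=3.5,fy=3.5,interpolation=cv2.INTER_CUBIC)
cv2.imwrite('pics/touch.png',np.hstack([a,b])[:, :800])
E
```

```text
delta [ 1.8 -2.2  9.6] turn -0.005 | t 1.8667 F [-0.3 -0.5  0.1]
```

View pics/touch.png

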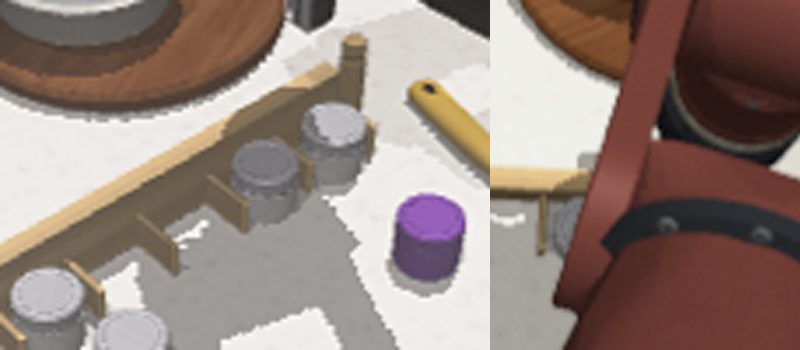

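```bash
python3 - <<'E'
from h import *
cv2.imwrite('pics/s2.png',optics.grab_frame('scene'))
print(proj('scene',r.read_state()['eef_pos']),proj('top',r.read_state()['eef_pos']))
E
```

```text
[[296.97693366 172.47915724]] [[335.13030518 169.87492015]]
```

View pics/s2.png

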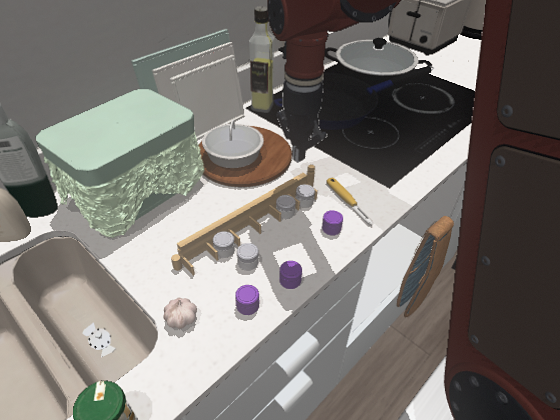

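The fingertip appears at about (297,160) in the scene, but its reported pose projects to (297,172). I'll check this in a closer crop.

```bash
python3 - <<'E'
from h import *
p=np.array(r.read_state()['eef_pos'])
a=cv2.imread('pics/s2.png')[90:210,250:370]
cv2.imwrite('pics/s2c.png',cv2.resize(a,None,fx=5,fy=5,interpolation=cv2.INTER_CUBIC))
for dz in (0,.01,.02,.03): print(dz,proj('scene',p+[0,0,dz]),proj('scene',p+[dz,0,0]))
print(r.read_state()['q'])
E
```

```text
0 [[296.97693366 172.47915724]] [[296.97693366 172.47915724]]
0.01 [[297.20879808 168.88707286]] [[293.66449941 170.45211543]]
0.02 [[297.44431711 165.23943056]] [[290.38699744 168.44620615]]
0.03 [[297.68358063 161.534887  ]] [[287.14383548 166.46107465]]
[-1.94287803e+01  1.82278873e+01  1.00544255e+02  1.45267305e-03
  6.10735627e+01 -1.52691368e+01]
```

View pics/s2c.png

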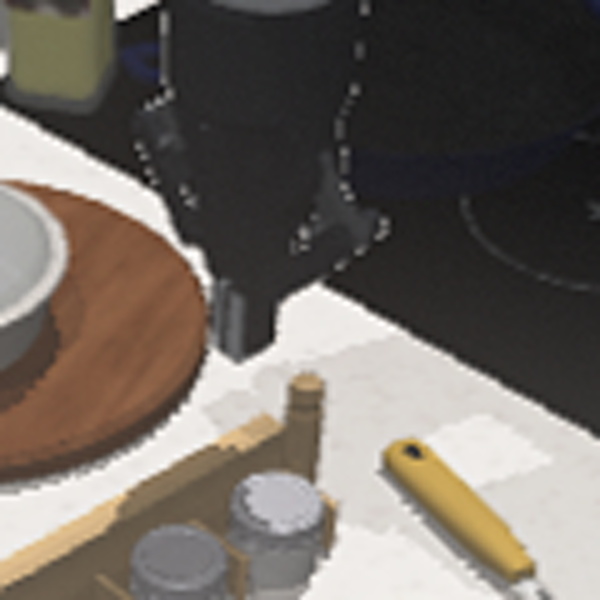

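Emit:
move_arm(
  deltas=[2, -2, 3, 0, 2, -2, 6, 0, 2, -2, 6, 0, 2, -2, 6, 0, 2, -2, 6, 0],
)

```text
time: 2.43
eef_pos: [0.5924, -0.1319, 0.0558]
ee_rot: [[0.997, -0.072, 0.0], [-0.072, -0.997, -0.0], [0.0, 0.0, -1.0]]
force: [0.5, -0.0, 0.9]
gripper_width: 0.0003
```

```bash
python3 - <<'E'
from h import *
s=r.read_state();p=np.array(s['eef_pos']);print(p,s['q'],s['force'],s['gripper_width'],proj('scene',p))
a=optics.grab_frame('scene')[110:230,230:350];b=optics.grab_frame('top')[130:220,260:380]
cv2.imwrite('pics/s3.png',np.hstack([cv2.resize(a,(400,400),interpolation=2),cv2.resize(b,(400,400),interpolation=2)]))
E
```

```text
[ 0.59242901 -0.13185245  0.0558282 ] [-1.91695673e+01  1.89452923e+01  1.00540439e+02 -1.62529583e-03
  6.05024042e+01 -1.50359616e+01] [ 0.45982761 -0.04409877  0.94102354] 0.00028056394639613193 [[295.68740543 175.41842669]]
```

View pics/s3.png

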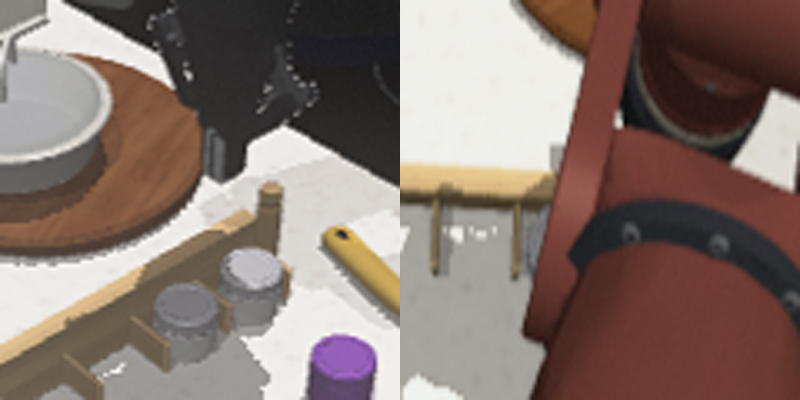

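```bash
python3 - <<'E'
from h import *
p=np.array(r.read_state()['eef_pos'])
for z in (.06,.15,.2,.25,.3): q=np.array([p[0],p[1],z]); print(z,proj('top',q),proj('scene',q))
a=optics.grab_frame('scene')[0:180,240:400];b=optics.grab_frame('top')[90:250,290:450]
cv2.imwrite('pics/s4.png',np.hstack([cv2.resize(a,(400,450),interpolation=2),cv2.resize(b,(400,450),interpolation=2)]))
E
```

```text
0.06 [[333.74826744 169.73464523]] [[295.75415429 173.94475586]]
0.15 [[339.48057352 159.96027884]] [[297.88632326 139.66915844]]
0.2 [[343.20293767 153.60929232]] [[299.21564079 118.34595024]]
0.25 [[347.40216421 146.44102939]] [[300.66703019  95.10456413]]
0.3 [[352.17504408 138.28874925]] [[302.25886649  69.66142604]]
```

View pics/s4.png

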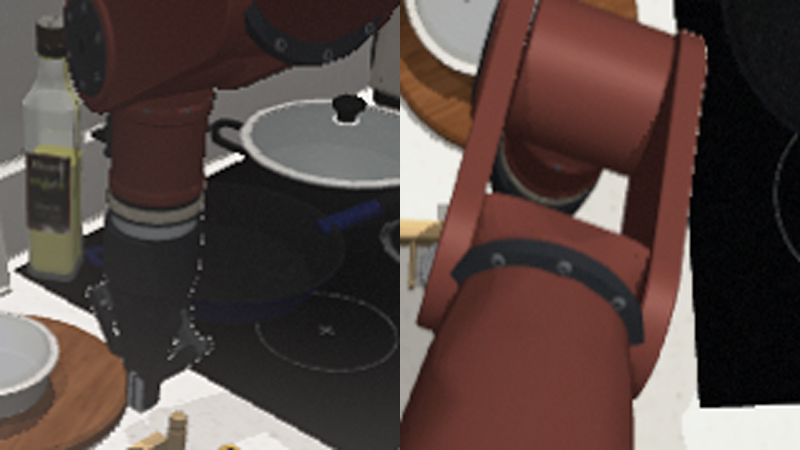

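The visible tip is about 10 px (~28 mm) above where the reported TCP projects, though the axis agrees sideways. I'll come down gently and let the force reading decide.

Emit:
move_arm(
  deltas=[-2, 0, 2, 0, -2, 0, 4, 0, -2, 0, 5, 0, -2, 0, 6, 0, -2, 0, 6, 0],
)

```text
time: 3.05
eef_pos: [0.5901, -0.1315, 0.0492]
ee_rot: [[0.997, -0.072, -0.001], [-0.072, -0.997, 0.0], [-0.001, -0.0, -1.0]]
force: [-0.7, 0.5, 0.3]
gripper_width: -0.0001
```

Emit:
move_arm(
  deltas=[0, 0, 1, 0, 0, 0, 2, 0, 0, 0, 3, 0, 0, 0, 4, 0, 0, 0, 4, 0],
)

```text
time: 3.47
eef_pos: [0.5902, -0.1315, 0.0454]
ee_rot: [[0.997, -0.072, -0.0], [-0.072, -0.997, 0.0], [-0.0, -0.0, -1.0]]
force: [0.5, -0.6, -0.9]
gripper_width: 0.0003
```

Emit:
move_arm(
  deltas=[0, 0, 1, 0, 0, 0, 2, 0, 0, 0, 3, 0, 0, 0, 4, 0, 0, 0, 4, 0],
)

```text
time: 3.88
eef_pos: [0.5902, -0.1315, 0.0414]
ee_rot: [[0.997, -0.072, -0.0], [-0.072, -0.997, 0.0], [-0.0, -0.0, -1.0]]
force: [-0.2, -0.2, 0.0]
gripper_width: 0.0003
```

```bash
python3 - <<'E'
from h import *
p=np.array(r.read_state()['eef_pos'])
a=optics.grab_frame('scene').max(2)
print(proj('scene',p)); print('cols',list(range(284,312,2)))
for v in range(152,192,2): print(v,a[v,284:312:2])
E
```

```text
[[296.00183255 180.99456122]]
cols [284, 286, 288, 290, 292, 294, 296, 298, 300, 302, 304, 306, 308, 310]
152 [131 130 138  66  52  51  51  50  51  49  51  51  51  49]
154 [125 128 133 109  56  58  50  51  50  51  53  53  52  46]
156 [129 132 137 105  94  69  52  52  52  55  51  47  62 163]
158 [132 136 126  99  94  79  96  54  53  54  60 139 245 239]
160 [131 133 121  85  99  78 102  54  53  51 169 242 237 233]
162 [138 125 119  61  97  77 103  54  53  51 221 238 238 238]
164 [132 121  84 198 100  88 103  51  54  52 186 209 216 181]
166 [122  96  70 245 113  89 102  53  54  47 194 222 181 177]
168 [100  70 200 242 132  89  93  52  62 207 222 223 117 111]
170 [ 69 129 229 238 240 201 105 151 226 220 219 224 112 109]
172 [118 226 238 216 218 220 222 222 220 208 220 201 115 104]
174 [231 239 227 217 204 213 219 219 200 194 185 171 101 109]
176 [237 238 238 222 219 222 198 194 192 184 180 109 106 106]
178 [236 236 238 241 182 133 116 159 183 107  97 100 106 106]
180 [239 240 208 133 137 131 131 118  96 100 100 100 106 106]
182 [216 143 137 132 130 119  99 100 100 105 104  99 105 107]
184 [136 135 133 129 103 100 102 102 115 126 152 142 115 108]
186 [130 129 103 100  99 103 105 112 185 201 191 190 192 206]
188 [117 100 101 101 106 103 103 117 199 194 195 193 191 198]
190 [100 101 104 104 105 107 113 108 173 196 194 195 193 193]
```

Emit:
move_arm(
  deltas=[0, 0, 1, 0, 0, 0, 2, 0, 0, 0, 3, 0, 0, 0, 4, 0, 0, 0, 5, 0, 0, 0, 6, 0, 0, 0, 7, 0, 0, 0, 8, 0, 0, 0, 8, 0],
)

```text
time: 4.68
eef_pos: [0.5902, -0.1315, 0.0333]
ee_rot: [[0.997, -0.072, -0.0], [-0.072, -0.997, 0.0], [-0.0, -0.0, -1.0]]
force: [-0.1, 0.6, 0.5]
gripper_width: -0.0
```

```bash
python3 - <<'E'
from h import *
p=np.array(r.read_state()['eef_pos'])
a=optics.grab_frame('scene').max(2)
print(proj('scene',p)); print('cols',list(range(284,312,2)))
for v in range(160,192,2): print(v,a[v,284:312:2])
E
```

```text
[[295.83152668 183.74419825]]
cols [284, 286, 288, 290, 292, 294, 296, 298, 300, 302, 304, 306, 308, 310]
160 [132 133 119  85  97  82  64  51  52  55  50  58 161 242]
162 [138 125 118  61  99  77 102  53  52  51 140 237 240 240]
164 [131 121  84 113 101  88 101  49  53  52 214 232 216 181]
166 [122  96  70 188  97  90 100  51  54  51 193 221 182 177]
168 [100  67 201 247 104  92  92  53  55  50 193 224 117 111]
170 [ 68 130 228 244  90  90  92  53  49 120 225 223 111 108]
172 [117 226 238 218 203 117  97  68 207 212 220 201 114 104]
174 [230 239 226 217 205 218 175 226 200 195 186 171 101 107]
176 [237 238 239 212 220 217 199 195 191 184 180 109 106 105]
178 [235 236 238 221 183 120 104  99 181 108  96  99 106 106]
180 [239 240 208 133 137 132 132 119  98  98  99 100 106 107]
182 [215 143 136 132 129 118  98 100 100 104 105  96 104 108]
184 [136 134 131 129 103 100 100 102 110 125 151 136 112 106]
186 [130 131 103 100  99 102 104 113 160 201 190 192 185 179]
188 [118 100 100 101 104 106 102 119 177 195 195 193 193 199]
190 [101 102 105 105 102 104 113 107 175 196 195 194 193 192]
```

Emit:
move_arm(
  deltas=[0, 0, 2, 0, 0, 0, 4, 0, 0, 0, 6, 0, 0, 0, 8, 0, 0, 0, 10, 0, 0, 0, 11, 0, 0, 0, 12, 0, 0, 0, 12, 0],
)

```text
time: 5.4
eef_pos: [0.5902, -0.1315, 0.0213]
ee_rot: [[0.997, -0.072, -0.0], [-0.072, -0.997, 0.0], [-0.0, -0.0, -1.0]]
force: [0.6, -0.8, -0.7]
gripper_width: -0.0002
```

```bash
python3 - <<'E'
from h import *
p=np.array(r.read_state()['eef_pos'])
A=optics.grab_frame('scene');a=A.max(2)
print(proj('scene',p)); print('cols',list(range(284,312,2)))
for v in range(168,192,2): print(v,a[v,284:312:2])
b=optics.grab_frame('top')[130:220,270:390]
cv2.imwrite('pics/s5.png',np.hstack([cv2.resize(A[130:220,250:340],(450,450),interpolation=2),cv2.resize(b,(350,450),interpolation=2)]))
E
```

```text
[[295.57363932 187.79320295]]
cols [284, 286, 288, 290, 292, 294, 296, 298, 300, 302, 304, 306, 308, 310]
168 [ 99  67 202 173  88  91  90  52  52  50 195 225 116 111]
170 [ 67 128 230 172  92  92  92  52  54  48 199 223 109 109]
172 [117 225 239 210  80  96  84  55  55  47 211 201 113 101]
174 [230 227 218 203  78  95  83  54  51  84 190 171 100 108]
176 [237 238 218 214 176  98  87  56 139 189 179 109 104 104]
178 [236 236 227 220 175  99 105 106 161 107  95  98 107 104]
180 [238 240 209 132 138 119 108 102  98  98 100  99 105 105]
182 [214 142 137 133 129 118  98  99  98 103 103  97 104 107]
184 [136 135 131 128 101 100 100 101 108 125 145 131 111 107]
186 [129 130 103  98  99 101 104 112 155 202 191 178 164 178]
188 [117 100 100 101 105 104 102 118 118 198 194 194 192 196]
190 [100 101 103 103 104 105 112 108 122 115 199 194 193 192]
```

View pics/s5.png

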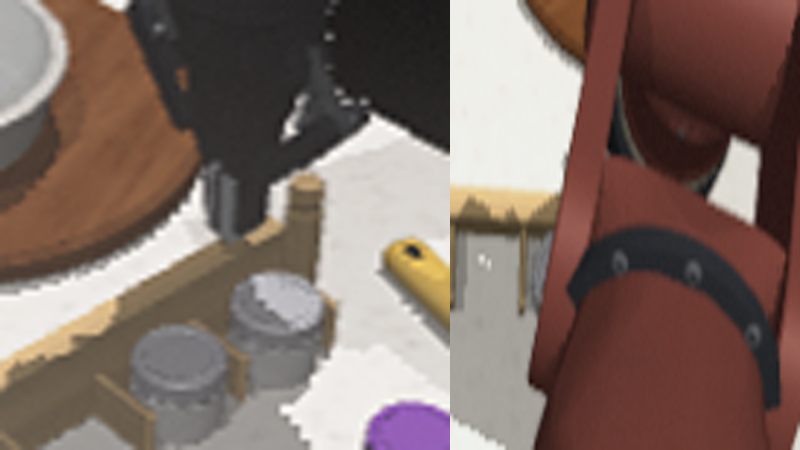

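Emit:
move_arm(
  deltas=[0, 0, 1, 0, 0, 0, 2, 0, 0, 0, 3, 0, 0, 0, 3, 0],
)

```text
time: 5.83
eef_pos: [0.5902, -0.1315, 0.0184]
ee_rot: [[0.997, -0.072, -0.0], [-0.072, -0.997, 0.0], [-0.0, -0.0, -1.0]]
force: [0.2, 0.4, -0.7]
gripper_width: 0.0002
```

Emit:
move_arm(
  deltas=[0, 0, 1, 0, 0, 0, 2, 0, 0, 0, 3, 0, 0, 0, 3, 0],
)

```text
time: 6.17
eef_pos: [0.5902, -0.1315, 0.0153]
ee_rot: [[0.997, -0.072, -0.0], [-0.072, -0.997, 0.0], [-0.0, -0.0, -1.0]]
force: [-0.4, -0.0, -0.5]
gripper_width: 0.0001
```

```bash
python3 - <<'E'
from h import *
A=optics.grab_frame('scene');a=A.max(2);print(r.read_state()['eef_pos'],r.read_state()['force'])
print('cols',list(range(284,312,2)))
for v in range(168,192,2): print(v,a[v,284:312:2])
E
```

```text
[ 0.59021364 -0.13154178  0.01543368] [-0.34099478 -0.11905769 -0.44291653]
cols [284, 286, 288, 290, 292, 294, 296, 298, 300, 302, 304, 306, 308, 310]
168 [ 98  67 201 172  88  92  84  52  53  53  54 211 121 111]
170 [ 67 129 230 171  94  91  91  51  54  48 205 225 110 108]
172 [117 226 239 159  83  95  84  53  53  45 210 202 114 102]
174 [230 225 219 178  81  97  83  55  53  46 177 171 100 106]
176 [236 227 218 201  72 101  78  55  53  85 183 107 104 104]
178 [235 236 228 224 112 101  85  55  95 111  96  98 105 105]
180 [239 240 208 132 138 115 105 104  99  98  98  98 105 105]
182 [214 144 136 131 129 118  98  99  98 103 103  98 104 105]
184 [135 134 130 128 101 100  99 101 107 126 143 130 111 107]
186 [129 129 102  97  98 101 104 113 119 201 192 169 164 179]
188 [118 100 100  99 104 104 103 119 118 197 195 194 177 176]
190 [ 99 100 104 104 104 105 111 106 121 115 192 194 194 192]
```

Emit:
move_arm(
  deltas=[0, 0, 1, 0, 0, 0, 2, 0, 0, 0, 3, 0, 0, 0, 4, 0, 0, 0, 4, 0],
)

```text
time: 6.63
eef_pos: [0.5906, -0.1317, 0.0141]
ee_rot: [[0.997, -0.072, -0.001], [-0.072, -0.997, 0.0], [-0.001, -0.0, -1.0]]
force: [-4.8, 2.0, 11.2]
gripper_width: -0.0001
```

```bash
python3 - <<'E'
from h import *
A=optics.grab_frame('scene');a=A.max(2);print(r.read_state()['eef_pos'],r.read_state()['force'])
print('cols',list(range(284,312,2)))
for v in range(172,188,1): print(v,a[v,284:312:2])
E
```

```text
[ 0.59063658 -0.13164548  0.01408305] [-5.04778538  1.22309737 12.01019191]
cols [284, 286, 288, 290, 292, 294, 296, 298, 300, 302, 304, 306, 308, 310]
172 [115 225 239 159  82  96  83  53  53  45 209 201 114 102]
173 [231 241 238 143  74  96  77  54  54  45 196 177 112 115]
174 [230 226 219 178  73 101  78  55  54  46 191 171  99 108]
175 [241 224 218 202  71 101  77  53  55  49 186 152 103 104]
176 [236 226 217 197  73 100  77  55  54  75 183 109 103 105]
177 [234 238 218 186  76 100  72  55  52 137 109  97 105 105]
178 [235 237 219 226 103 100  74  55  71 114  96  96 104 105]
179 [237 238 227 189 124 100  93  75 104  98  99  98 105 105]
180 [238 240 200 133 139 113 104 102  99  98  98  98 105 106]
181 [240 215 132 135 129 131 117  99  99  99 104  98 106 106]
182 [215 143 137 131 130 117  98  97  98 103 103  96 105 106]
183 [154 136 133 130 117 103  98  99 100 103 107 103  98 105]
184 [137 134 130 127 102  99 100 101 108 125 142 131 111 107]
185 [135 131 130 101  97 100 101 104 137 199 169 163 164 134]
186 [130 129 102  97  99 100 105 113 121 203 177 169 164 178]
187 [130 112  99  98 100 104 102 131 117 198 194 169 170 158]
```

```bash
python3 - <<'E'
from h import *
from g import V
for uv in [(297,179),(292,178),(302,176)]:
    p=atz('scene',uv,.05); c,s=np.cos(V[2]),np.sin(V[2]); d=p[:2]-V[:2]; print(uv,p.round(4),'rack mm',1e3*(c*d[0]+s*d[1]),1e3*(-s*d[0]+c*d[1]))
print(r.read_state()['moment'])
E
```

```text
(297, 179) [ 0.5865 -0.1302  0.05  ] rack mm 21.417071812786048 -137.28673696954377
(292, 178) [ 0.5967 -0.1248  0.05  ] rack mm 31.16245855965629 -131.20578871314117
(302, 176) [ 0.5859 -0.146   0.05  ] rack mm 21.808443867573708 -153.075346454491
[ 0.25596987  0.88007816 -0.03927445]
```

Contact came at reported z = 14 mm, with the visible tip on top of rail 6. So the reported z reads about 36 mm low, and I'll correct for it with force and vision. I'll touch rail 6 once more nearer its middle, then move on to rails 5 and 4.

Emit:
move_arm(
  deltas=[0, 0, -6, 0, -1, -4, -12, 0, -1, -4, -8, 0, -1, -4, -5, 0, -1, -4, -3, 0, -1, -4, -1, 0, -1, -4, 0, 0, -1, -4, 0, 0],
)

```text
time: 7.35
eef_pos: [0.5892, -0.1272, 0.0141]
ee_rot: [[0.997, -0.072, -0.003], [-0.072, -0.997, 0.001], [-0.003, -0.001, -1.0]]
force: [-7.4, 2.4, 17.2]
gripper_width: 0.0003
```

Emit:
move_arm(
  deltas=[0, 0, -12, 0, 0, -20, -14, 0, 0, -40, -14, 0, 0, -55, -14, 0, 0, -55, -8, 0, 0, -55, -5, 0, 0, -55, -3, 0, 0, -55, -1, 0, 0, -55, 0, 0, 0, -55, 0, 0],
)

```text
time: 8.18
eef_pos: [0.5928, -0.0724, 0.014]
ee_rot: [[0.997, -0.073, -0.004], [-0.073, -0.997, 0.002], [-0.004, -0.002, -1.0]]
force: [-7.9, 4.5, 16.5]
gripper_width: -0.0004
```

```bash
python3 - <<'E'
from h import *
from g import V
A=optics.grab_frame('scene');a=A.max(2);print(r.read_state()['eef_pos'],r.read_state()['force'])
c,s=np.cos(V[2]),np.sin(V[2]);d=np.array(r.read_state()['eef_pos'])[:2]-V[:2];print(1e3*(c*d[0]+s*d[1]),1e3*(-s*d[0]+c*d[1]))
cv2.imwrite('pics/s6.png',cv2.resize(A[140:240,200:333],(798,600),interpolation=2))
E
```

```text
[ 0.59276369 -0.07244796  0.01401106] [-7.58532119  4.95225151 16.89129323]
23.782017855977692 -79.24276839302297
```

View pics/s6.png

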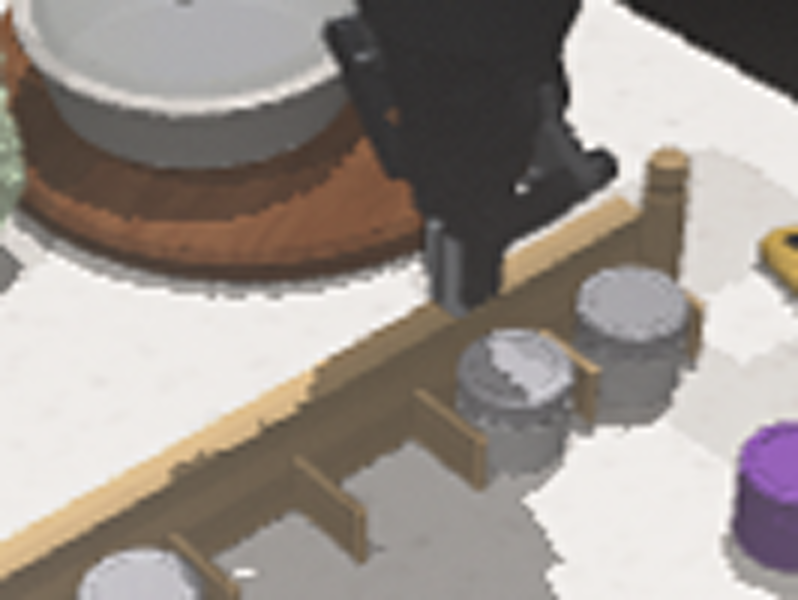

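The tip rests on the rail behind gap 5, about midway between its dividers: tip near crop (465,310), dividers at 418 and 545. Next is rail 4.

Emit:
move_arm(
  deltas=[0, 0, -12, 0, 0, -20, -14, 0, 0, -40, -14, 0, 0, -55, -14, 0, 0, -55, -8, 0, 0, -55, -5, 0, 0, -55, -3, 0, 0, -55, -1, 0, 0, -55, 0, 0, 0, -55, 0, 0],
)

```text
time: 9.07
eef_pos: [0.5969, -0.0187, 0.014]
ee_rot: [[0.997, -0.073, -0.003], [-0.073, -0.997, 0.001], [-0.003, -0.001, -1.0]]
force: [-7.9, 1.8, 16.6]
gripper_width: 0.0003
```

```bash
python3 - <<'E'
from h import *
from g import V
s_=r.read_state();print(s_['eef_pos'],s_['force'],s_['q'])
c,s=np.cos(V[2]),np.sin(V[2]);d=np.array(s_['eef_pos'])[:2]-V[:2];print(1e3*(c*d[0]+s*d[1]),1e3*(-s*d[0]+c*d[1]))
A=optics.grab_frame('scene').max(2)
x0=proj('scene',s_['eef_pos'])[0];print(x0)
for v in range(184,206,1): print(v,A[v,248:282:2])
E
```

```text
[ 0.59686574 -0.01865375  0.01401245] [-7.88450832  1.79079187 16.63783123] [-8.53040679e+00  2.14616482e+01  1.02553216e+02  1.78724731e-02
  5.61849781e+01 -4.33841905e+00]
24.30032219777334 -25.294881671625166
[257.51372928 212.77234241]
184 [ 66  57  57  56  57  56  57  56  57  56  59  59  59  53  83 201 218]
185 [ 71  56  58  56  56  57  57  57  58  58  58  57  55  56 211 224 199]
186 [ 83  61  57  57  57  57  58  57  57  58  59  56  59 123 226 198 196]
187 [142  89  86  55  58  58  58  57  58  59  58  52 120 225 209 196 192]
188 [171 123 131  59  59  57  59  58  58  58  53  81 206 213 196 193 185]
189 [246 178  76  63  59  59  59  58  56  53  82 208 217 198 196 185 183]
190 [240 175  77  80  58  59  61  58  55  85 207 217 197 198 187 183 153]
191 [238 176  76 100  64  58  60  58  60 211 216 196 195 186 186 153 111]
192 [238 199  77 102  79  59  59  59 121 226 201 194 188 183 181 109  98]
193 [239 175  77 102  79  60  59  58 197 200 195 190 184 181 108  98 101]
194 [239 181  83 101  86  59  59  57 174 197 192 185 182 109  98 102 101]
195 [239 173  84 102  86  58  59  58 174 194 184 184 121  97 101 100 111]
196 [239 236  82  99  89  60  60  57 172 186 184 152  96  99 101 101 167]
197 [238 245  83  98  86  61  60  57 159 185 152  97 100 100 104 104 163]
198 [238 245  80  99  87  61  60  56 159 154  96 100 100 104 101 164 169]
199 [238 244  84  99  87  60  60  60 132 102  99 101 103 105  95 172 172]
200 [238 243 121  99  86  60  60  99 115  99 101 103 105 105 121 158 171]
201 [240 230 133  99  88  60  74 103  99 101 104 106 105 106 129 163 170]
202 [240 154 141 117 107  79 104 102 100 100 104 104 106 108 124 174 172]
203 [152 137 137 122 105 103 102 100 102 106 107 106 107 106 103 164 164]
204 [136 137 131 133 122 101 102 102 105 105 107 103 104 101  93 130 170]
205 [139 132 132 119 101 101 102 105 107 107 107 112 107 101  97 113 153]
```

```bash
python3 g.py -59 118 45 0; python3 - <<'E'
from h import *
from g import V
p=np.array(r.read_state()['eef_pos'])
c,s=np.cos(V[2]),np.sin(V[2])
for uv in [(258,202.5),(252,200.5),(264,199.5)]:
    q=atz('scene',uv,.05); d=q[:2]-V[:2]; print(1e3*(c*d[0]+s*d[1]),1e3*(-s*d[0]+c*d[1]))
E
```

```text
delta [ -84.4 -142.7  -30.6] turn -0.007 | t 9.1167 F [-7.1  2.6 16.2]
18.316814962903514 -22.356790859129188
31.210508154414 -16.760847319535458
17.302989637486533 -37.87087376879225
```

Emit:
move_arm(
  deltas=[0, 0, -34, 0, -20, -30, -36, -0.005, -40, -60, -36, -0.005, -60, -100, -36, -0.005, -75, -130, -36, -0.005, -84, -142, -36, -0.005, -84, -142, -36, -0.005, -84, -142, -20, -0.005, -84, -142, -4, -0.005, -84, -142, -4, -0.005],
)

```text
time: 9.95
eef_pos: [0.5219, 0.1277, 0.0126]
ee_rot: [[0.998, -0.068, -0.005], [-0.068, -0.998, -0.002], [-0.005, 0.002, -1.0]]
force: [-0.6, -1.9, -0.8]
gripper_width: -0.0001
```

```bash
cat > look.py <<'E'
from h import *
from g import *
import sys
s_=r.read_state();p=np.array(s_['eef_pos']);c,s=np.cos(V[2]),np.sin(V[2]);d=p[:2]-V[:2];print('t',s_['time'],'rack',1e3*(c*d[0]+s*d[1]),1e3*(-s*d[0]+c*d[1]),p[2],'F',np.round(s_['force'],1))
dz=float(sys.argv[1]); q=proj('scene',p+[0,0,dz])[0]; print('tip expected',q)
A=optics.grab_frame('scene').max(2); u,v=map(int,q)
print('cols',u-24,'step 2')
for k in range(v-16,v+14,2): print(k,*['%3d'%w for w in A[k,u-24:u+40:2]])
E
python3 look.py .036; python3 g.py -59 115 -22 0
```

```text
t 9.95 rack -60.18802862650491 115.79014355309475 0.01262205684538819 F [-0.6 -1.9 -0.8]
tip expected [227.23442929 258.44518402]
cols 203 step 2
242 117 113 129 101 101 154 141  60  61  61  60  60  61  60  60  67  86  79  63  70  84  85  84  62  54 226 220 222 221 222 221 222
244 106 103 166 196 109 100 167  80  63  60  62  61  61  61  61  67  68  61  65  64  78  81  75  97 191 164 223 223 223 222 222 222
246 106 103 108 152 196 110 114 108 109  68  62  61  63  65  63  62  61  62  64  64  63  81 165 177 179 159 178 211 223 221 221 222
248 110 110 109 108 147 195 119 110 112  59  63  61  61  63  62  62  61  61  61  61 104 181 176 175 175 173 175 176 222 221 221 222
250 112 116 116 106 108 143 209 132 111  90  70  62  62  62  63  62  61  63  99 167 177 175 177 177 174 172 160 155 214 223 221 222
252 149 161 161 115 106 109 139 108 105  78 107  78  63  63  63  58 131 142 164 179 176 177 175 174 176 175 175 152 214 223 222 221
254 158 159 159 162 116 107 123 109 118  73 108  81  62  64  64  53 231 134 175 169 177 177 175 178 174 160 184 110 219 223 223 222
256 162 236 198 157 162 116 11
[... 388 characters left out ...]
0 247 153 237 248 162 187 114 164 247 230 222 224 155 110 118 113 105 106 105 111 121 115 101 212 222 221 222
264 241 241 240 239 239 241 245 242 240 241 241 243 242 241 228 223 226 117 113 117 117 120 120 120 120 117 111 125 224 220 221 222
266 241 240 241 240 239 238 239 239 240 240 237 240 240 226 221 223 163 129 115 118 120 122 120 120 119 116 109 199 223 222 223 222
268 240 242 242 241 240 238 239 238 236 239 239 240 239 238 219 222 227 125 130 129 120 123 123 120 118 115 121 231 223 221 221 238
270 242 246 148 246 243 235 236 240 239 240 239 239 241 219 219 221 228 128 130 129 131 124 116 119 127 129 208 225 223 222 237 241
delta [ 0.6  1.  35.7] turn -0.002 | t 10.0 F [ 0.4  0.4 -0.4]
```

The tip shows where a 36 mm z correction predicts, so the bias is constant. Lowering beside the tin to a real height of about 11 mm.

Emit:
move_arm(
  deltas=[1, 1, 6, 0, 1, 1, 12, 0, 1, 1, 18, 0, 1, 1, 24, 0, 1, 1, 29, 0, 1, 1, 33, 0, 1, 1, 35, 0, 1, 1, 37, 0, 1, 1, 37, 0],
)

```text
time: 10.75
eef_pos: [0.5247, 0.1288, -0.0218]
ee_rot: [[0.998, -0.067, -0.001], [-0.067, -0.998, -0.0], [-0.001, 0.0, -1.0]]
force: [1.1, 0.3, -0.2]
gripper_width: -0.0001
```

```bash
python3 look.py .036; python3 g.py -59 5 -26 0
```

```text
t 10.75 rack -57.544473263287024 117.0625000230365 -0.021750373837481178 F [ 1.1  0.3 -0.2]
tip expected [227.03374176 269.69800469]
cols 203 step 2
253 159 159 159 143 104 107  90  61  60  63  59  59  59  59  59  59  70  72  76  84  85  76  64  65 162 174 172 129 218 223 222 221
255 156 162 158 159 144 106 122  63  61  60  60  60  60  60  61  63  85  79  66  84  84  86  70  62 113 172 155  95 219 222 223 221
257 234 243 246 156 158 142 110  97  61  63  60  59  60  60  60  74  70  61  64  64  82  81  74 111 170 141  94  96 217 222 222 221
259 240 239 240 245 161 156 141 112 115  68  61  60  60  63  61  61  59  60  63  63  72  73 115 122  97  98  96 101 202 220 222 221
261 240 240 240 239 241 197 156 164 125  72  61  61  60  61  61  62  60  62  63  61  76 105 103 103 100  92 116 101 211 223 222 222
263 241 241 241 238 239 243 158 233 188  73  99  65  60  61  61  61  63  61  62 109 118 121 124 124 118 116 113 101 219 221 221 222
265 241 243 186 232 241 239 240 241 210  75 108  81  61  60  63  60  87 133 116 117 118 118 119 119 117 115 109 175 221 221 219 222
267 246 153 157 158 151 185
[... 392 characters left out ...]
 157 157 156 158 159 129 104  95 127 229 223 222 229 129 127 126 126 126 125 133 206 225 236 241 241 242 243
275 159 159 158 159 157 158 158 158 159 159 160 138 124 126 119 225 223 221 221 225 228 229 228 228 226 223 221 219 235 240 239 241
277 158 158 158 159 158 160 160 159 158 158 158 157 136 161 123 231 242 221 219 222 222 222 220 223 223 223 223 222 223 221 235 240
279 184 155 159 160 159 158 160 159 159 156 158 158 158 158 156 232 240 227 221 222 221 223 223 221 222 223 224 223 223 222 222 241
281 187 161 159 159 156 154 157 158 158 158 157 159 160 158 157 234 242 241 227 230 221 222 222 221 222 222 219 221 221 222 237 241
delta [ -1.6 112.1   4.5] turn -0.0 | t 10.8 F [-0.2 -0.  -0.7]
```

Emit:
move_arm(
  deltas=[-1, 6, 2, 0, -1, 12, 2, 0, -1, 18, 2, 0, -1, 24, 2, 0, -1, 30, 2, 0, -1, 36, 2, 0, -1, 43, 2, 0, -1, 50, 2, 0, -1, 57, 2, 0, -1, 64, 2, 0],
)

```text
time: 11.63
eef_pos: [0.5196, 0.0642, -0.0233]
ee_rot: [[0.998, -0.067, 0.0], [-0.067, -0.998, 0.0], [0.0, -0.0, -1.0]]
force: [-0.0, 0.2, -0.3]
gripper_width: -0.0002
```

```bash
cat > tin.py <<'E'
from h import *
from g import *
s_=r.read_state();p=np.array(s_['eef_pos']);c,s=np.cos(V[2]),np.sin(V[2])
def torack(p): d=p[:2]-V[:2]; return np.round([1e3*(c*d[0]+s*d[1]),1e3*(-s*d[0]+c*d[1])],1)
print('t',round(s_['time'],2),'tcp',torack(p),p[2],'F',np.round(s_['force'],1))
# top view: bright-grey lid blobs on unsaturated; print crop enlarged blobs
A=optics.grab_frame('scene'); cv2.imwrite('pics/cur_s.png',A); B=optics.grab_frame('top'); cv2.imwrite('pics/cur_t.png',B)
# template match of tin lid from initial scene crop
T0=cv2.resize(cv2.imread('pics/scene0.png'),(560,420),interpolation=cv2.INTER_AREA)
t=T0[242:272,235:261]; 
uv=proj('scene',[*rk(-.059,0.02),.03])[0]
m=cv2.matchTemplate(A,t,cv2.TM_CCOEFF_NORMED); 
for _ in range(5):
    _,v,_,l=cv2.minMaxLoc(m); u=(l[0]+13,l[1]+9.5)
    print('match',round(v,2),u,'rack',torack(atz('scene',(l[0]+12.5,l[1]+9.0),.034)))
    cv2.rectangle(m,(l[0]-8,l[1]-8),(l[0]+8,l[1]+8),-1,-1)
E
python3 tin.py
```

```text
t 11.63 tcp [-58.3  52.3] -0.023327113764548213 F [-0.   0.2 -0.3]
match 0.72 (291, 269.5) rack [-145.5   36.5]
match 0.65 (186, 311.5) rack [-95.7 229.9]
match 0.64 (332, 215.5) rack [ -97.  -125.1]
match 0.6 (287, 362.5) rack [-272.9  163.1]
match 0.58 (304, 167.5) rack [  57.3 -193.5]
```

Emit:
move_arm(
  deltas=[0, 6, 0, 0, 0, 12, 0, 0, 0, 18, 0, 0, 0, 24, 0, 0, 0, 29, 0, 0, 0, 34, 0, 0, 0, 38, 0, 0, 0, 42, 0, 0, 0, 44, 0, 0, 0, 44, 0, 0],
)

```text
time: 12.57
eef_pos: [0.5167, 0.0206, -0.0233]
ee_rot: [[0.998, -0.067, -0.0], [-0.067, -0.998, -0.0], [-0.0, 0.0, -1.0]]
force: [-0.4, 0.1, 0.1]
gripper_width: 0.0001
```

```bash
python3 tin.py|head -1; python3 g.py -100 60 40 0; python3 g.py -58 30 -24 0
```

```text
t 12.57 tcp [-58.3   8.5] -0.023331453647835183 F [-0.4  0.1  0.1]
delta [-41.7 -51.  -63.4] turn -0.001 | t 12.6667 F [-0.2 -0.2 -0.2]
delta [  0.4 -21.1   0.6] turn -0.001 | t 12.6667 F [-0.2 -0.2 -0.2]
```

Emit:
move_arm(
  deltas=[0, -10, 0, 0, 0, -20, -10, 0, 0, -22, -40, 0, 0, -22, -62, 0, -20, 0, -62, 0, -45, 20, -62, 0, -57, 37, -62, 0, -57, 37, -62, 0, -57, 37, -62, 0, -57, 37, -62, 0],
)

```text
time: 13.5
eef_pos: [0.4585, -0.0113, 0.0395]
ee_rot: [[0.998, -0.067, 0.002], [-0.067, -0.998, 0.0], [0.002, -0.0, -1.0]]
force: [0.8, 0.5, 0.4]
gripper_width: 0.0
```

```bash
python3 tin.py|head -1; python3 - <<'E'
from h import *
from g import rk
a=cv2.imread('pics/cur_s.png');b=cv2.imread('pics/cur_t.png')
print(proj('scene',[*rk(-.059,-.0275),.036]),proj('top',[*rk(-.059,-.0275),.036]))
cv2.imwrite('pics/v12.png',np.hstack([cv2.resize(a[160:280,220:350],(520,480),interpolation=2),cv2.resize(b[160:265,240:300],(274,480),interpolation=2)]))
E
```

```text
t 13.5 tcp [-114.2  -27.1] 0.039454091314669676 F [0.8 0.5 0.4]
[[284.59673103 226.26534797]] [[281.17976874 208.39138422]]
```

View pics/v12.png

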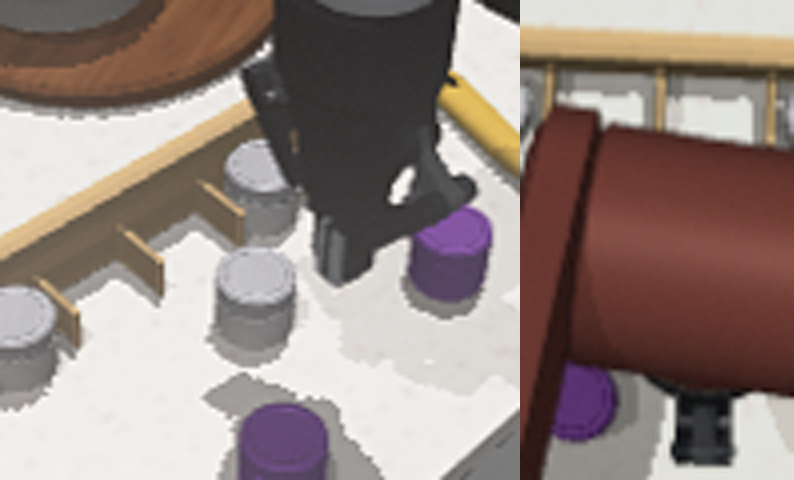

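The tin stands upright in front of gap 4, lid at crop (256,274). Converting to rack coordinates.

```bash
python3 - <<'E'
from h import *
from g import *
c,s=np.cos(V[2]),np.sin(V[2])
def torack(p): d=p[:2]-V[:2]; return np.round([1e3*(c*d[0]+s*d[1]),1e3*(-s*d[0]+c*d[1])],1)
for z in (.033,.036):
  f=lambda x,y:torack(atz('scene',(220+x/4-.4,160+y/4-.4),z))
  print(z,'tin',f(256,274),'tind/c',f(263,164),'tin b',f(15,316))
  print('initial tin',torack(atz('scene',(369/4.2+159.6,404/4.2+154.6),z)))
# divider noses tops z=.026 on both sides of gap 4 (expected y 0 and -55, x -16)
for z in (.024,.026): print('noses',[torack(atz('scene',(220+x/4-.4,160+y/4-.4),z)) for x,y in ((161,262),(242,212),(78,311))])
E
python3 g.py -105 -28 -24 0
```

```text
0.033 tin [-59.4 -24.5] tind/c [ -0.9 -82.7] tin b [-3.7 84.4]
initial tin [-59.   68.3]
0.036 tin [-61.5 -22.5] tind/c [ -3.3 -80.4] tin b [-6.  85.8]
initial tin [-61.1  69.8]
noses [array([-15. ,   0.8]), array([-14.5, -55.6]), array([-14.3,  54.2])]
noses [array([-16.5,   2.1]), array([-16. , -54.2]), array([-15.8,  55.2])]
delta [ 9.   0.9 63.2] turn 0.001 | t 13.6 F [-0.6 -0.2  0.2]
```

Tin is about 3 mm left of the gap's middle, so a small correcting nudge to the right.

Emit:
move_arm(
  deltas=[20, -20, 0, 0, 40, -40, 0, 0, 56, -60, 0, 0, 56, -60, 0, 0, 56, -60, 0, 0, 56, -60, 20, 0, 56, -60, 40, 0, 56, -60, 55, 0, 56, -60, 63, 0, 56, -60, 63, 0],
)

```text
time: 14.43
eef_pos: [0.5143, 0.044, -0.0267]
ee_rot: [[0.998, -0.067, -0.006], [-0.067, -0.998, 0.0], [-0.006, 0.0, -1.0]]
force: [0.3, 0.5, 0.1]
gripper_width: 0.0002
```

```bash
python3 tin.py|head -1; python3 g.py -58.5 5.5 -24 0
```

```text
t 14.43 tcp [-62.3  31.7] -0.02667066362149495 F [0.3 0.5 0.1]
delta [ 1.  26.3 -0.3] turn -0.001 | t 14.5333 F [ 0.4 -0.2  0.3]
```

Nudge 3 mm past the previous end point, back off, rise, and return to in front.

Emit:
move_arm(
  deltas=[1, 8, 0, 0, 1, 15, 0, 0, 1, 20, 0, 0, 1, 23, 0, 0, 1, 25, 0, 0, 1, 26, 0, 0, 1, 26.5, 0, 0, 1, 26.5, 0, 0, 1, 26.5, 0, 0],
)

```text
time: 15.28
eef_pos: [0.5163, 0.0176, -0.0244]
ee_rot: [[0.998, -0.067, -0.0], [-0.067, -0.998, -0.0], [-0.0, 0.0, -1.0]]
force: [-0.4, 0.5, 0.3]
gripper_width: 0.0001
```

```bash
python3 tin.py|head -1
```

```text
t 15.28 tcp [-58.5   5.6] -0.024431382338208643 F [-0.4  0.5  0.3]
```

Emit:
move_arm(
  deltas=[0, -10, 0, 0, 0, -20, -10, 0, 0, -22, -40, 0, 0, -22, -63, 0, -20, 0, -63, 0, -45, 20, -63, 0, -55, 34, -63, 0, -55, 34, -63, 0, -55, 34, -63, 0, -55, 34, -63, 0],
)

```text
time: 16.22
eef_pos: [0.4606, -0.0119, 0.0394]
ee_rot: [[0.998, -0.067, 0.002], [-0.067, -0.998, 0.0], [0.002, -0.0, -1.0]]
force: [0.8, -0.2, -0.2]
gripper_width: 0.0002
```

```bash
cp pics/cur_s.png pics/prev.png; python3 tin.py|head -1; python3 g.py -105 -28 -24 0; python3 - <<'E'
from h import *
from g import *
# shift of tin against the last-viewed frame: match lid patch
c,s=np.cos(V[2]),np.sin(V[2])
def torack(p): d=p[:2]-V[:2]; return np.round([1e3*(c*d[0]+s*d[1]),1e3*(-s*d[0]+c*d[1])],1)
a=cv2.resize(cv2.imread('pics/v12.png')[:,:520],(130,120),interpolation=cv2.INTER_AREA); n=cv2.imread('pics/cur_s.png')[160:280,220:350]
up=lambda i:cv2.resize(i,None,fx=4,fy=4,interpolation=2)
A,N=up(a),up(n); t=A[240:345,210:300]
m=cv2.matchTemplate(N[200:390,170:345],t,cv2.TM_CCOEFF_NORMED); _,v,_,l=cv2.minMaxLoc(m)
x,y=256+170+l[0]-210,274+200+l[1]-240; print(v,x,y,torack(atz('scene',(220+x/4-.4,160+y/4-.4),.033)))
E
```

```text
t 16.22 tcp [-112.1  -27.6] 0.03940877004919465 F [ 0.8 -0.2 -0.2]
delta [ 7.   0.4 63.2] turn 0.0 | t 16.3167 F [ 0.2 -0.5  0.2]
0.9577599763870239 260 272 [-59.7 -27. ]
```

Emit:
move_arm(
  deltas=[2, -1, 15, 0, 2, -1, 30, 0, 2, -1, 45, 0, 2, -1, 55, 0, 2, -1, 63, 0, 2, -1, 63, 0, 8, -1, 63, 0, 14, -1, 63, 0, 20, -1, 63, 0, 25, -1, 63, 0],
)

```text
time: 17.15
eef_pos: [0.4863, -0.0136, -0.0234]
ee_rot: [[0.998, -0.067, 0.002], [-0.067, -0.998, -0.0], [0.002, 0.0, -1.0]]
force: [-1.0, 0.8, -0.5]
gripper_width: -0.0002
```

```bash
python3 tin.py|head -1; python3 g.py -40 -26.5 -24 0
```

```text
t 17.15 tcp [-86.3 -27.6] -0.023352816594152684 F [-1.   0.8 -0.5]
delta [46.  -1.2  0.8] turn -0.001 | t 17.25 F [ 0.4  0.9 -0.3]
```

Emit:
move_arm(
  deltas=[6, -0.5, 0.5, 0, 12, -1, 0.5, 0, 18, -1, 0.5, 0, 24, -1, 0.5, 0, 29, -1, 0.5, 0, 34, -1, 0.5, 0, 38, -1, 0.5, 0, 42, -1, 0.5, 0, 44, -1, 0.5, 0, 44, -1, 0.5, 0],
)

```text
time: 18.08
eef_pos: [0.529, -0.0153, -0.0247]
ee_rot: [[0.998, -0.067, 0.001], [-0.067, -0.998, -0.0], [0.001, 0.0, -1.0]]
force: [0.4, 0.3, 0.3]
gripper_width: -0.0
```

```bash
cat > gl.py <<'E'
# tin lid in gap: match against lid patch of the last front look
from h import *
from g import *
c,s=np.cos(V[2]),np.sin(V[2])
def torack(p): d=p[:2]-V[:2]; return np.round([1e3*(c*d[0]+s*d[1]),1e3*(-s*d[0]+c*d[1])],1)
a=cv2.imread('pics/v12.png')[:,:520]; n=cv2.imread('pics/cur_s.png')[160:280,220:350]
N=cv2.resize(n,(520,480),interpolation=2); t=a[240:310,210:300]
q=(proj('scene',[*rk(-.001,-.0275),.033])[0]-[220,160]+.4)*4; x0,y0=map(int,q-[110,90])
m=cv2.matchTemplate(N[max(y0,0):y0+150,x0:x0+190],t,cv2.TM_CCOEFF_NORMED); _,v,_,l=cv2.minMaxLoc(m)
x,y=256+x0+l[0]-210,274+max(y0,0)+l[1]-240; print('lid score',round(v,2),(x,y),'home at',q.round(),'rack',torack(atz('scene',(220+x/4-.4,160+y/4-.4),.033)))
E
python3 tin.py|head -1; python3 gl.py
```

```text
t 18.08 tcp [-43.6 -26.5] -0.024742755152715692 F [0.4 0.3 0.3]
lid score 0.25 (121, 176) home at [185. 210.] rack [ 41.3 -18.5]
```

Emit:
move_arm(
  deltas=[2, 0, 0, 0, 4, 0, 0, 0, 6, 0, 0, 0, 7, 0, 0, 0, 7, 0, 0, 0],
)

```text
time: 18.6
eef_pos: [0.5357, -0.0158, -0.0247]
ee_rot: [[0.998, -0.067, 0.0], [-0.067, -0.998, -0.0], [0.0, 0.0, -1.0]]
force: [0.1, -0.2, -0.2]
gripper_width: 0.0005
```

Emit:
move_arm(
  deltas=[1, 0, 0, 0, 2, 0, 0, 0, 3, 0, 0, 0, 3, 0, 0, 0],
)

```text
time: 18.93
eef_pos: [0.5366, -0.0157, -0.0251]
ee_rot: [[0.998, -0.067, -0.004], [-0.067, -0.998, 0.0], [-0.004, -0.0, -1.0]]
force: [-4.8, 0.0, 3.1]
gripper_width: -0.0
```

Emit:
move_arm(
  deltas=[1, 0, 0, 0, 1.5, 0, 0, 0, 1.5, 0, 0, 0, 1.5, 0, 0, 0],
)

```text
time: 19.27
eef_pos: [0.5365, -0.0157, -0.0253]
ee_rot: [[0.998, -0.067, -0.007], [-0.067, -0.998, 0.001], [-0.007, -0.0, -1.0]]
force: [-8.4, -0.1, 5.6]
gripper_width: -0.0001
```

Emit:
move_arm(
  deltas=[-4, 0, 0, 0, -12, 0, 0, 0, -24, 0, 0, 0, -40, 0, 0, 0, -60, 0, -10, 0, -75, 0, -40, 0, -80, 0, -75, 0, -80, 0, -100, 0, -80, 0, -100, 0, -80, 0, -100, 0],
)

```text
time: 20.1
eef_pos: [0.4623, -0.011, 0.0774]
ee_rot: [[0.998, -0.067, 0.007], [-0.067, -0.998, -0.001], [0.007, 0.001, -1.0]]
force: [-0.1, 0.3, -0.0]
gripper_width: -0.0
```

```bash
python3 tin.py|head -1; python3 gl.py; python3 g.py -110 -150 70 0; python3 - <<'E'
from h import *
n=cv2.imread('pics/cur_s.png');print(n.max(2)[196:240:2,250:296:2])
E
```

```text
t 20.1 tcp [-110.5  -26.6] 0.07735644561740308 F [-0.1  0.3 -0. ]
lid score 0.43 (123, 155) home at [185. 210.] rack [ 53.6 -29.9]
delta [  3.5 123.7   4.4] turn -0.001 | t 20.2 F [-0.  -0.5 -1. ]
[[238 237 237 237 238 229 224 221 213 210 169  97 101 102 102 193 191 160
  174 187 188 174 105]
 [237 238 238 233 221 220 211 206 171  95 102 103 104 102 189 192 192 192
  191 193 196 191 204]
 [239 233 223 223 216 211 208 115 101 104 104 106 106 132 175 192 193 194
  193 193 196 176 190]
 [224 222 219 213 209 115 100 102 105 105 107 109 108 141 198 196 194 194
  194 194 195 176 186]
 [220 210 212 171 100 104 104 106 105 105 107 105 101  95 149 193 187 196
  194 195 188 209 126]
 [211 171  97 103 105 106 118 187 219 192 142 187 104 109 100 147 174 195
  211 205 173 121 115]
 [119 105 106 105 130 161 194 195 193 197 182 194 201 114 103 108 107 103
  101 104 103 101  98]
 [107 107 111 128 185 199 198 197 194 194 194 184 151 196 140 144 109 121
  108 116  96 108 109]
 [110 112 112 166 193 197 197 196 197 195 194 190 193 103 179 193 125 128
  128 123 121 114 127]
 [113 113 110 145 187 201 196 
[... 531 characters left out ...]
240 239 238 239 237]
 [157 119 112 111 109 119 131 129 129 127 123 116 176 238 241 238 238 237
  239 240 240 239 239]
 [162 162 117 113 107 123 132 133 130 125 122 120 231 240 239 240 238 238
  235 239 240 240 239]
 [207 162 164 123 111 123 132 133 135 132 149 165 242 239 240 240 238 239
  240 240 239 239 239]
 [241 246 161 163 126 119 155 163 161 158 172 229 240 240 241 241 240 239
  239 238 237 239 240]
 [240 240 242 209 161 165 170 169 165 244 241 240 241 240 240 240 240 240
  240 240 240 238 238]
 [240 239 240 242 205 228 241 241 241 240 240 241 240 239 237 239 240 238
  239 240 240 240 238]
 [240 240 240 241 238 239 240 240 240 240 240 241 240 239 238 240 240 240
  240 240 239 240 241]]
```

The lid now spans about u 256–275 and v 206–218, so its centre is near (265.5,212). The predicted home position is (265.9,212.1). The arm is clear, so I'm handing in.

```bash
python3 -c "
from h import *
s=r.read_state();print(s['time'],np.round(s['force'],1),np.abs(s['joint_velocities']).max());print(workorder.hand_in())"
```

```text
20.2 [-0.  -0.5 -1. ] 1.4562121317231433
the job is handed in; nothing more can be done
None
```

The spice tin is pushed home in the third gap from the tall post, and I handed the job in at 20.2 s of the 67 s allowed. The tall post is at the right end, so the count ran gap 6, gap 5, gap 4 from the left.

- **Counting the gaps:** I touched the rail behind gap 6, then 5, then 4, with the shut fingertips at about 17 N each time. The tin was not touched until the count was done.
- **Placing the tin:** I slid it sideways along the worktop and nudged it 3 mm further after a look. Then I pushed it back until it stopped against the board, where the force rose to about 8 N.
- **Last checks:** The lid's centre was at pixel (265.5, 212), against (265.9, 212.1) predicted for fully home. The arm was clear of everything, with force readings at noise level.
- **A disagreement:** The reported tool height was about 36 mm too low compared with both the camera and the rail contact. I corrected for it throughout, and the sideways position agreed to about 3 mm.
- **Not measured at the end:** I did not re-check the other tins, the garlic or the peeler. The planned path kept clear of them.

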